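# Snap the protective cover onto the vial carrier

### The job

The two vials in the white carrier are ready for transport: pick up the blue cover by its white rib, set it square over the carrier's four locating pins, and press it straight down onto the rubber seal until both orange end hooks have clicked over its ears and it sits level and closed. Press gently: never load the springy carrier with more than 25 N (about 2.5 kg). Let go of the cover, and leave the other things on the table where they are.

Things in the scene. Friction and masses are not known exactly. Their poses are not given: they have to be found in the camera images.
- cover_grip (a point): Centre of the white grip rib on the loose blue cover. The rib is 14 mm thick (this point's x), 44 mm long (y), 24 mm tall and rises from the middle of the flat cover top: this point is 12 mm above the cover top and 41 mm above the cover's lower edge. z is up. The cover is symmetric: either way round fits.
- seat (a point): Middle of the upper face of the carrier's white bed, 46 mm above the table when unloaded; x along the bed's short side (60 mm), y the long side (134 mm), z up. A springy black rubber seal frame under the cover's lower edge stands 3 mm above this face. Cover clicked shut and let go: its lower edge is 1.5 mm and the rib's centre 42.5 mm above this point.
- hook_left (a joint): Orange springy snap hook at the bed's +y end, 75 mm from its middle: upright arm 20 mm wide, top 20 mm above the bed's upper face, sloped nose pointing inward. Value in rad: 0 = upright (untouched, or snapped back over the ear), growing as it bends outward, about 0.15 just before the click. Both hooks move with the bed.
- hook_right (a joint): The same hook at the -y end. Ears meet the noses with the cover's lower edge 15 mm above the bed. Load rises to 6-12 N (both hooks; varies with friction), falls off past the slopes, rises again to about 10 N squeezing the seal; both click when the edge is under 1.5 mm above the bed. About 15 N is surely past the click; the bed, also sinking on its feet, takes at most 25 N.
- carrier: Fixed steel foot plate of the carrier, 76 x 180 mm, 4 mm thick, screwed to the table; origin at the centre of its underside, below the seat, same axes.
- pump: White pump bottle of hand gel, 176 mm tall, bystander; origin at its underside.
- logger: Light grey data logger, 92 x 58 x 20 mm, bystander; origin at its underside.
- oximeter: Blue and white finger oximeter, 33 x 58 x 30 mm, bystander; origin at its underside.
- salve: Lying tube of salve with blue cap, 36 x 136 x 24 mm, bystander; origin at its underside.
- spray: White and green spray bottle, 250 mm tall, bystander; origin at its underside.
- pen: Silver pen, 143 mm long, bystander; origin at its underside.
- plaster_roll: Roll of fixing plaster, 46 mm across, 30 mm high, bystander; origin at its underside.
- cover: The loose cover: an upside-down blue box 56 (x) x 124 (y) x 29 mm high, 3 mm walls, open below, 63 to 126 g, starting open side down on the table. At each end a flat ear, 24 mm wide and 4 mm thick, sticks out from the lower edge: 144 mm over the ears. Origin: middle of the lower edge plane, 41 mm below the rib's centre.
- carrier_bed: The sprung bed; origin 34 mm below the seat point. Two vials in it reach 22 mm above its upper face. Four round-ended steel pins, 8 mm thick, 20 mm tall, at x = +-19, y = +-53 mm fit inside the cover's walls with 2 mm play. The bed stands on springy feet: it sinks 1 mm per 9 N of load (2.7 mm at 25 N), at most 3.5 mm, and comes back up when let go.
Things that resemble listed ones, but are neither listed nor needed, are in the scene too. Of the things like the cover, leave any that is brown or turquoise; of the rest the smaller one is meant.

How it is judged:
By the outcome, as a careful person would: the job done as asked, in the order asked, and still so for the second after the job is handed in, with the robot touching nothing.
It also fails if it takes over 38 s, if anything falls off the work surface, if the arm or the gripper's body presses on something with over 40 N, if the wrist force passes 120 N, or if a joint passes its speed limit or range.

### The arm

A 6-joint arm with a two-finger parallel gripper is mounted at the origin on the work surface; the furniture and walls round the work are solid. World frame = base frame: x ahead of the robot, y to its left, z up, the work surface at z = 0. Lengths are in m, angles in degrees, forces in N, time in s.
With the tool pointing down it reaches from about 0.3 to 0.775 m from the base axis. Payload 14.6 kg.
Tool frame: the origin (TCP) lies midway between the tips of the shut fingers; the grasp point (between the pads) lies 19 mm behind it; y points along the fingers, x is the direction in which the jaws open and shut, and the axes are right-handed (so a half turn about y gives the same grasp; the last joint's range is limited). The gripper opens to 85 mm and grips with 20 to 120 N. Pads are 22 mm wide; open, the fingers measure 114 mm over their backs; the gripper's body (76 mm by 85 mm) begins 54 mm behind the grasp point. The pads swing forward as they close: fully open they stand 13 mm farther back than shut.
Start: joints at [-72.112, 17.183, 87.147, -0, 75.671, -3.816], TCP at [0.203, -0.511, 0.231] pointing down, gripper open.
Joint ranges: [-173.82, 173.82], [-45.26, 126.66], [13.44, 144.39], [-59.66, 239.66], [0, 175.72], [-146.38, 146.38]. Speed limits (degrees/s): [127.2, 127.2, 147.25, 180, 180, 180].

### API

Orientations are given as a 3x3 rotation matrix whose columns are the frame's x, y, z axes.
In Python, from rig import sense, camera, ctrl, masks_of, landmark_of gives the robot as it stands.
- The arm moves only by the shell command python3 -m creep 'ROWS' [FORCE]. ROWS is text: rows parted by semicolons, each of 5 numbers parted by spaces: the gripper's target within -1 to 1 (fully open at 1, half-way at 0, shut at -1), then the shift along the tool's x, y, z each as a share of 0.3 m, from -1 to 1, then the turn about the tool's y as a share of pi rad, from -1 to 1. A call has exactly 5 rows; each row is the pose to reach, as a shift and turn from the pose measured when the call began, along the tool's axes at that moment, turning the shorter way round; what a row does not reach only later rows make up. A row lasts 1/12 s, in which the tool goes at most 41.7 mm and 7.16 degrees, less where a joint would pass 70% of its speed; a pose out of reach is approached as far as the arm can. A call with a number of a shift or a turn outside -1 to 1 is refused whole. A call with a gripper value outside its range is refused whole. The fingers move at their own pace and stop on an object; FORCE is the grip in N (left out, the last holds). Time passes only in rows, so rows that repeat a pose let the fingers close, or fill a call up. It gives the time, the measured TCP pose, the force and the opening at its end, in the units of the state.
- sense(): the state, without advancing time (a new reading comes with each control period).
- camera(name): name is "side" or "top"; returns a dict with "frame" (400x640x3 uint8, blue, green, red), "fovy" (degrees; the focal length in pixels is half the picture's height over the tangent of half this angle, whatever the lens; pixels are square), "cx", "cy" (the principal point, pixels), "extrinsics" (4x4, takes a point from world to camera coordinates). Camera axes: x right, y up, looking along -z (the intrinsics and any distortion apply to the point x, -y, -z); pixel columns grow to the right and rows downward; lengths in m; the calibration is good to about 2 mm. A picture is of the moment at which its call begins. There is no depth.
- ctrl.finish_job(): hands the job in, once; it reports no verdict.
Trained networks look in a picture, given as the dict that the camera call returned (one of the last four; its "shot" number tells which), for a name from the list of things; names that differ only in an ending like _2 or _b are one class to them, and where a whole thing is asked for, a point or a joint stands for the part that bears it (a point fixed in the world has none). Each returns a list of dicts, best first, with "p" (0 to 1); they miss things now and then, are a little off and sometimes report something else, mostly with a low value. They report only what shows in the picture. A call takes as long as a camera call. They do not tell look-alikes from the thing itself.
- masks_of(thing, picture): "mask" (400x640 bool, what is visible of it) and "uv" ([column, row] in pixels, amid what is visible of it).
- landmark_of(thing, picture): "uv" ([column, row] in pixels: a listed point, or the origin of a listed thing).
The state is a dict: "time": time; "joint_pos": joint angles; "joint_velocities": joint speeds; "joint_torque": joint torques, N m; "position": TCP position; "orientation": TCP orientation; "ft_force": force on the tool from outside, world axes, zero at the start; "ft_torque": the same for the moment, N m; "finger_gap": opening from 0.0 (shut) to 1.0 (fully open).
Only numpy, scipy, OpenCV 4.12 (cv2) and the standard library are available. Lean on these libraries where they do the work, as an engineer would, in place of code of your own. Each camera call takes 0.05 s, during which the arm holds its last target. There are 200 camera calls.

## Working session

There is one attempt and no reset: what is moved stays moved. The work goes in short steps, Python scripts to look and compute and a shell command to move; the robot and the scene stay as the last step left them, time stands still between calls to the robot, and variables do not carry over. Pictures are saved under pics/ and viewed, about 8 in all and at most 12, crops included, and the job is handed in when it is done.

```bash
ls; mkdir -p pics; python3 - <<'E'
from rig import sense,camera,masks_of,landmark_of
import cv2,numpy as np
s=sense();print(s['time'],s['position'],s['orientation'],s['ft_force'],s['finger_gap'])
for n in('side','top'):
    c=camera(n);print(n,{k:v for k,v in c.items() if k!='frame'})
    im=c['frame'].copy()
    for t in('cover_grip','seat','cover','carrier'):
        for f in landmark_of(t,c)[:4]:print(t,np.round(f['uv'],1),round(f['p'],2))
    cv2.imwrite(f'pics/{n}0.png',im)
E
```

```text
pics
0.0 [ 0.20330062 -0.51077885  0.23071269] [[ 3.69792200e-01 -3.56555587e-04  9.29114418e-01]
 [-9.29113703e-01  1.15641716e-03  3.69792359e-01]
 [-1.20629538e-03 -9.99999268e-01  9.63533619e-05]] [ 0.39760274 -0.08747705 -0.27309683] 0.9979980643779376
side {'fovy': 53.685905068160935, 'cx': 311.85790660216634, 'cy': 196.47624358227262, 'extrinsics': array([[ 0.99356491, -0.1130079 , -0.00761537, -0.51808056],
       [ 0.05590185,  0.4307912 ,  0.90071856, -0.09064575],
       [-0.09850767, -0.89534806,  0.43433637, -1.08095588],
       [ 0.        ,  0.        ,  0.        ,  1.        ]]), 'shot': 1}
cover_grip [233.1 170.8] 0.85
cover_grip [326.6 201.4] 0.77
cover_grip [256.8 243.3] 0.74
cover_grip [268.  196.5] 0.67
seat [324.7 234.9] 0.64
cover [252.6 252.2] 0.94
cover [326.4 208.9] 0.68
cover [263.8 211.5] 0.63
carrier [322.1 254.7] 0.78
carrier [404.4 220.8] 0.2
top {'fovy': 53.5086801558096, 'cx': 322.0369986075848, 'cy': 201.5530127810659, 'extrinsics': array([[ 0.01462319, -0.99987332, -0.00628543, -0.00607078],
       [ 0.98809177,  0.01348738,  0.15327344, -0.53189116],
       [-0.15316925, -0.00845193,  0.98816383, -1.01126582],
       [ 0.        ,  0.        ,  0.        ,  1.        ]]), 'shot': 2}
cover_grip [215.  299.8] 0.97
cover_grip [295.6 258.3] 0.95
cover_grip [306.3 190.4] 0.93
cover_grip [385.5 205.5] 0.67
seat [387.  200.9] 0.91
seat [337.5 122.6] 0.34
cover [306.9 191.1] 0.74
cover [385.3 263.2] 0.72
cover [291.8 256.7] 0.67
cover [217.5 296.7] 0.64
carrier [386.7 204.6] 0.69
```

View pics/top0.png

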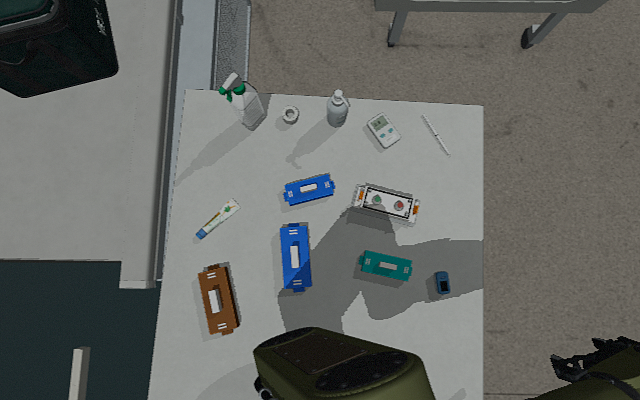

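View pics/side0.png

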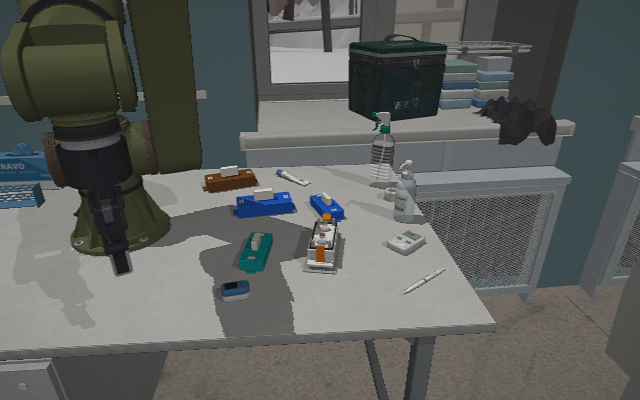

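The top view shows two blue covers: a smaller one at about (308,189) and a bigger one at (295,257). The carrier is at (387,203), and the brown and turquoise covers are decoys. I'll fit poses next.

```bash
cat > h.py <<'E'
import numpy as np,cv2
from scipy.optimize import least_squares,minimize
from rig import sense,camera,masks_of,landmark_of
def proj(c,P):
    P=np.atleast_2d(P);E=c['extrinsics'];q=P@E[:3,:3].T+E[:3,3]
    f=200/np.tan(np.radians(c['fovy']/2))
    return np.c_[c['cx']+f*q[:,0]/-q[:,2],c['cy']+f*q[:,1]/q[:,2]]
def tri(obs):
    r=least_squares(lambda p:np.concatenate([(proj(c,p)[0]-uv) for c,uv in obs]),[.5,0,.03])
    return r.x,np.round(r.fun,1)
def onplane(c,uv,z):
    return least_squares(lambda p:proj(c,[p[0],p[1],z])[0]-uv,[.5,0]).x
def near(fs,uv,r=30):
    fs=[f for f in fs if np.hypot(*(np.array(f['uv'])-uv))<r]
    return fs[0] if fs else None
def box(x0,x1,y0,y1,z0,z1):
    return np.array([[x,y,z] for x in(x0,x1) for y in(y0,y1) for z in(z0,z1)])
COVER=[box(-.028,.028,-.062,.062,0,.029),box(-.012,.012,-.072,.072,0,.004),box(-.007,.007,-.022,.022,.029,.053)]
def sil(c,boxes,x,y,yaw,z,S=4):
    R=np.array([[np.cos(yaw),-np.sin(yaw),0],[np.sin(yaw),np.cos(yaw),0],[0,0,1]])
    m=np.zeros((400*S,640*S),np.uint8)
    for b in boxes:
        h=cv2.convexHull(((proj(c,b@R.T+[x,y,z])+.5)*S).astype(np.float32))
        cv2.fillConvexPoly(m,np.round(h).astype(int),1)
    return cv2.resize(m.astype(np.float32),(640,400),interpolation=cv2.INTER_AREA)
def fit(views,boxes,x0,z):
    # views: (cam,mask)
    def cost(p):return sum(np.abs(sil(c,boxes,p[0]/100,p[1]/100,p[2]/10,z)-m).sum()/m.sum() for c,m in views)
    p0=np.array([x0[0]*100,x0[1]*100,x0[2]*10])
    r=minimize(cost,p0,method='Nelder-Mead',options=dict(initial_simplex=p0+np.array([[0,0,0],[.8,0,0],[0,.8,0],[0,0,1.5]]),xatol=.01,fatol=1e-4))
    return r.x/[100,100,10],r.fun
E
python3 - <<'E'
from h import *
s=camera('side');t=camera('top')
T={}
for n,ts,ss in(('cover_grip',(306,190),(326,201)),('cover_grip',(296,258),(268,197)),('seat',(387,201),(325,235)),('hook_left',None,None),('hook_right',None,None)):
    a=landmark_of(n,t);b=landmark_of(n,s)
    if ts is None:
        print(n,[(np.round(f['uv'],1),round(f['p'],2)) for f in a[:3]],[(np.round(f['uv'],1),round(f['p'],2)) for f in b[:3]]);fa,fb=a[0],b[0]
    else: fa,fb=near(a,ts),near(b,ss)
    if fa and fb: print(n,tri([(t,fa['uv']),(s,fb['uv'])]))
vt=near(masks_of('cover',t),(308,189));vs=near(masks_of('cover',s),(327,207))
big=near(masks_of('cover',t),(296,257))
for v in(vt,vs,big): print(v and (v['uv'],v['p'],v['mask'].sum()))
def rect(m,z=.02):
    ys,xs=np.nonzero(m);
    P=np.array([onplane(t,(x,y),z) for x,y in zip(xs,ys)][::3],np.float32)*1000
    return cv2.minAreaRect(P)
r=rect(vt['mask']);print('small',r)
if big: print('big',rect(big['mask']))
# long-axis yaw from minAreaRect
box_=cv2.boxPoints(r);e=[box_[1]-box_[0],box_[2]-box_[1]];e=max(e,key=np.linalg.norm);yaw=np.arctan2(e[1],e[0])-np.pi/2
print('yaw0',np.degrees(yaw))
p0=(r[0][0]/1000,r[0][1]/1000,yaw)
for v in([(t,vt['mask'])],[(s,vs['mask'])] if vs else None,[(t,vt['mask']),(s,vs['mask'])] if vs else None):
    if v: x,f=fit(v,COVER,p0,0);print(np.round(x[:2],4),np.degrees(x[2]),f)
for n in('carrier_bed','carrier'):
    for f in masks_of(n,t)[:2]: print(n,f['uv'],f['p'],f['mask'].sum(),rect(f['mask'],.04))
for nm,c,(u,v) in(('t',t,(387,203)),('s',s,(325,240))):
    im=c['frame'][v-50:v+50,u-65:u+65]; cv2.imwrite(f'pics/car_{nm}.png',cv2.resize(im,None,fx=5,fy=5,interpolation=cv2.INTER_CUBIC))
E
```

```text
cover_grip (array([0.56675045, 0.04180265, 0.03772992]), array([ 0.1, -0.7, -0.8,  0.2]))
cover_grip (array([0.39002195, 0.06964929, 0.05441734]), array([ 0. ,  0.9,  1.1, -0.1]))Traceback (most recent call last):
  File "<stdin>", line 5, in <module>
ValueError: it knows: carrier, carrier_bed, cover, cover_grip, logger, oximeter, pen, plaster_roll, pump, salve, seat, spray
```

```bash
python3 - <<'E'
from h import *
s=camera('side');t=camera('top')
a=near(landmark_of('seat',t),(387,201));b=near(landmark_of('seat',s),(325,235))
if a and b: print('seat',tri([(t,a['uv']),(s,b['uv'])]))
if a: print('seat top only',onplane(t,a['uv'],.046))
vt=near(masks_of('cover',t),(308,189));vs=near(masks_of('cover',s),(327,207))
big=near(masks_of('cover',t),(296,257))
for v in(vt,vs,big): print(v and (v['uv'],v['p'],v['mask'].sum()))
def rect(m,z=.02):
    ys,xs=np.nonzero(m);
    P=np.array([onplane(t,(x,y),z) for x,y in zip(xs,ys)][::3],np.float32)*1000
    return cv2.minAreaRect(P)
r=rect(vt['mask']);print('small',r)
if big: print('big',rect(big['mask']))
box_=cv2.boxPoints(r);e=[box_[1]-box_[0],box_[2]-box_[1]];e=max(e,key=np.linalg.norm);yaw=np.arctan2(e[1],e[0])-np.pi/2
print('yaw0',np.degrees(yaw))
p0=(r[0][0]/1000,r[0][1]/1000,yaw)
for v in([(t,vt['mask'])],[(s,vs['mask'])] if vs else None,[(t,vt['mask']),(s,vs['mask'])] if vs else None):
    if v: x,f=fit(v,COVER,p0,0);print(np.round(x[:2],4),np.degrees(x[2]),f)
for n in('carrier_bed','carrier'):
    for f in masks_of(n,t)[:2]: print(n,f['uv'],f['p'],f['mask'].sum(),rect(f['mask'],.04))
ims=[]
for nm,c,(u,v) in(('t',t,(387,203)),('s',s,(325,240))):
    im=c['frame'][v-30:v+30,u-40:u+40]; ims.append(cv2.resize(im,None,fx=9,fy=9,interpolation=cv2.INTER_CUBIC)[:, :])
cv2.imwrite('pics/car.png',cv2.resize(np.vstack(ims),None,fx=.55,fy=.55))
E
```

```text
seat (array([ 0.53349643, -0.17202914,  0.04511718]), array([-0. ,  0.6,  0.6, -0.1]))
seat top only [ 0.53498972 -0.17200122]
([306.5, 188.0], 0.58, np.int64(1011))
([324.4, 206.0], 0.94, np.int64(580))
([293.0, 256.2], 0.69, np.int64(1781))
small ((567.8614501953125, 38.12967300415039), (58.98061752319336, 139.05332946777344), 15.100807189941406)
big ((386.7015686035156, 69.08409118652344), (180.31492614746094, 74.05741882324219), 6.003298759460449)
yaw0 -164.89917
[0.5685 0.0382] -164.7058048235865 0.081973293768546
[0.565  0.0405] -165.43918624248064 0.203125
[0.5671 0.0404] -164.53335588046193 0.3239703775708585
carrier_bed [385.7, 205.4] 0.87 1414 ((529.8701171875, -170.62985229492188), (169.33164978027344, 66.92195129394531), 75.1650619506836)
carrier [387.8, 203.1] 0.84 1655 ((526.2329711914062, -167.3973388671875), (172.634765625, 73.711181640625), 75.87724304199219)
```

View pics/car.png

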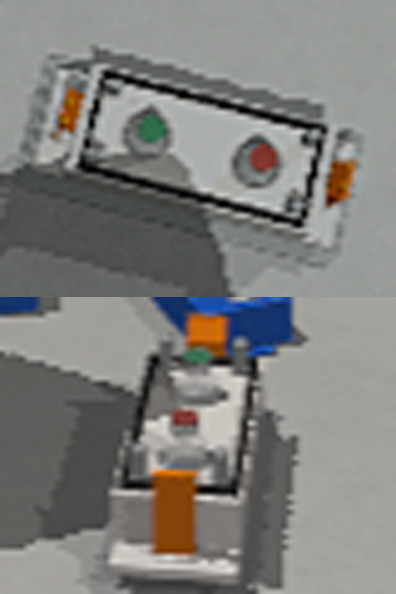

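Seal corners in the top view are near (369,187), (413,199), (408,218) and (364,207). The vials and pins are clear, and the hooks are at both ends. I'll refine the seat pose from the seal and compute the approach.

```bash
cat > go.py <<'E'
# usage: go.py x y z yawdeg(tool x axis, mod 180): shares of shift/turn from the present pose
import sys,numpy as np
from rig import sense
s=sense();x,y,z,yaw=map(float,sys.argv[1:5])
R=np.array(s['orientation']);d=R.T@(np.array([x,y,z])-s['position'])
c=np.degrees(np.arctan2(R[1,0],R[0,0]));dy=(yaw-c+90)%180-90
print('t',round(s['time'],2),'pos',np.round(s['position'],4),'yaw',round(c,2),'F',np.round(s['ft_force'],1),'gap',round(s['finger_gap'],3),'j',np.round(s['joint_pos'],0))
print('dist',round(np.linalg.norm(d),4),'shift',np.round(d/.3,4),'turn(deg world)',round(dy,2),'share',round(-dy/180,4))
E
python3 go.py 0.567 0.0405 0.2 15.3
python3 - <<'E'
from h import *
t=camera('top')
C=np.array([(368.6,187.5),(412.7,198.7),(408.2,218.5),(363.6,206.7)])
P=np.array([onplane(t,u,.049) for u in C]);print('manual',P.mean(0),[np.linalg.norm(P[i]-P[i-1]) for i in range(4)],[np.degrees(np.arctan2(*(a-b)[::-1])) for a,b in((P[0],P[1]),(P[3],P[2]))])
g=t['frame'].max(2);m=np.zeros_like(g);cv2.fillConvexPoly(m,cv2.convexHull(((C-C.mean(0))*1.08+C.mean(0)).astype(np.int32)),1)
ys,xs=np.nonzero((g<75)&(m>0));print(len(xs))
Q=np.array([onplane(t,u,.049) for u in zip(xs,ys)],np.float32);print(cv2.minAreaRect(Q*1000))
E
```

```text
t 1.35 pos [ 0.2034 -0.511   0.2313] yaw -68.3 F [0.6 0.6 0.1] gap 0.998 j [-72.  17.  87.   0.  76.  -4.]
dist 0.6613 shift [-1.2598  0.1043  1.8059] turn(deg world) 83.6 share -0.4644
manual [ 0.52974439 -0.1725917 ] [np.float64(0.05315291993697579), np.float64(0.11927273457870285), np.float64(0.05408994146352271), np.float64(0.12000985244624617)] [np.float64(76.20862134281282), np.float64(75.75949752386212)]
201
((530.5467529296875, -169.9366912841797), (122.43291473388672, 56.97624969482422), 75.76618194580078)
```

```bash
python3 -m creep '1 -.6 .05 .86 -.2;1 -.6 .05 .86 -.2;1 -.6 .05 .86 -.2;1 -.6 .05 .86 -.2;1 -.6 .05 .86 -.2' 80; python3 go.py 0.567 0.0405 0.2 15.3
```

```text
time: 1.82
position: [0.3185, -0.3355, 0.2214]
orientation: [[0.847, 0.0, 0.532], [-0.532, -0.0, 0.847], [0.0, -1.0, -0.0]]
ft_force: [0.9, -1.2, 0.2]
finger_gap: 0.999
t 1.82 pos [ 0.3185 -0.3355  0.2214] yaw -32.16 F [ 0.9 -1.2  0.2] gap 0.999 j [-51.   6. 101.   0.  72. -19.]
dist 0.4512 shift [0.034  0.0712 1.5021] turn(deg world) 47.46 share -0.2637
```

```bash
python3 -m creep '1 .02 .047 .95 -.2;1 .02 .047 .95 -.2;1 .02 .047 .95 -.2;1 .02 .047 .95 -.2;1 .02 .047 .95 -.2'; python3 go.py 0.567 0.0405 0.15 15.3
```

```text
time: 2.23
position: [0.4328, -0.1614, 0.2114]
orientation: [[0.998, 0.001, -0.064], [0.064, -0.001, 0.998], [0.001, -1.0, -0.001]]
ft_force: [1.4, -1.2, -0.3]
finger_gap: 1.003
t 2.23 pos [ 0.4328 -0.1614  0.2114] yaw 3.67 F [ 1.4 -1.2 -0.3] gap 1.003 j [-25.   7. 102.  -0.  71. -29.]
dist 0.2501 shift [0.4893 0.2045 0.6431] turn(deg world) 11.63 share -0.0646
```

```bash
python3 -m creep '1 .489 .2 .643 -.065;1 .489 .2 .643 -.065;1 .489 .2 .643 -.065;1 .489 .2 .643 -.065;1 .489 .2 .643 -.065' >/dev/null; python3 go.py 0.567 0.0405 0.09 15.3
```

```text
t 2.65 pos [0.5445 0.0075 0.1613] yaw 15.39 F [ 0.1 -0.8 -0.1] gap 1.002 j [ -3.  20.  93.  -0.  67. -18.]
dist 0.0817 shift [0.1011 0.2375 0.0863] turn(deg world) -0.09 share 0.0005
```

```bash
python3 -m creep '1 .101 .1 .086 0;1 .101 .2 .086 0;1 .101 .32 .086 0;1 .101 .36 .086 0;1 .101 .36 .086 0' >/dev/null; python3 go.py 0.567 0.0405 0.033 15.3
```

```text
t 3.07 pos [0.5654 0.0403 0.0505] yaw 15.39 F [-0.2 -0.9  0.1] gap 1.0 j [  0.  31.  93.  -0.  56. -15.]
dist 0.0176 shift [ 0.0054  0.0583 -0.0007] turn(deg world) -0.09 share 0.0005
```

```bash
python3 -m creep '1 .005 .057 0 0;0 .005 .057 0 0;-1 .005 .057 0 0;-1 .005 .057 0 0;-1 .005 .057 0 0' 60 >/dev/null; python3 go.py 0.567 0.0405 0.033 15.3;python3 -m creep '-1 0 0 0 0;-1 0 0 0 0;-1 0 0 0 0;-1 0 0 0 0;-1 0 0 0 0' >/dev/null; python3 go.py 0.567 0.0405 0.19 15.3
```

```text
t 3.48 pos [0.5676 0.0405 0.0353] yaw 15.37 F [ 0.1 -0.  -0.2] gap 0.454 j [  0.  33.  93.  -0.  54. -15.]
dist 0.0023 shift [-0.0019  0.0075  0.0006] turn(deg world) -0.07 share 0.0004
t 3.9 pos [0.5682 0.0404 0.0366] yaw 15.37 F [-1.7 -1.1  8.7] gap 0.147 j [  0.  33.  93.  -0.  54. -15.]
dist 0.1534 shift [-0.0038 -0.5114  0.001 ] turn(deg world) -0.07 share 0.0004
```

```bash
python3 -m creep '-1 0 -.1 0 0;-1 0 -.2 0 0;-1 0 -.3 0 0;-1 0 -.4 0 0;-1 0 -.4 0 0' >/dev/null; python3 go.py 0.532 -0.171 0.155 -14.4
```

```text
t 4.32 pos [0.5703 0.0405 0.1631] yaw 15.37 F [-0.  -0.8 -0.2] gap 0.152 j [  0.  23.  88.  -0.  68. -15.]
dist 0.2151 shift [-0.3103  0.0263 -0.6459] turn(deg world) -29.77 share 0.1654
```

```bash
python3 -m creep '-1 -.31 .02 -.646 .165;-1 -.31 .02 -.646 .165;-1 -.31 .02 -.646 .165;-1 -.31 .02 -.646 .165;-1 -.31 .02 -.646 .165' >/dev/null;python3 -m creep '-1 -.03 0 -.06 0;-1 -.03 0 -.06 0;-1 -.03 0 -.06 0;-1 -.03 0 -.06 0;-1 -.03 0 -.06 0' >/dev/null; python3 go.py 0.532 -0.171 0.155 -14.4
python3 - <<'E'
from h import *
s=camera('side');t=camera('top');S=sense()
ims=[]
for c,(u,v) in((t,(385,200)),(s,(325,215))):
    im=c['frame'][v-50:v+50,u-80:u+80]; ims.append(cv2.resize(im,None,fx=3,fy=3,interpolation=cv2.INTER_CUBIC))
cv2.imwrite('pics/held.png',np.vstack(ims))
P=S['position'];yaw=np.radians(-14.4)
for nm,c in(('t',t),('s',s)):
    for f in masks_of('cover',c)[:5]: print(nm,'mask',np.round(f['uv']),round(f['p'],2),f['mask'].sum())
    for f in landmark_of('cover_grip',c)[:5]: print(nm,'grip',np.round(f['uv'],1),round(f['p'],2))
E
```

```text
t 5.15 pos [ 0.5195 -0.1808  0.1569] yaw -14.69 F [-0.4  0.6 -0.6] gap 0.145 j [-23.  21.  92.   0.  66.  -8.]
dist 0.016 shift [0.032  0.0067 0.0422] turn(deg world) 0.29 share -0.0016
t mask [375. 193.] 0.74 264
t mask [293. 256.] 0.71 1851
t mask [217. 299.] 0.69 2025
t grip [295.4 256.4] 0.96
t grip [218.3 299.8] 0.76
s mask [254. 254.] 0.93 1029
s mask [230. 180.] 0.9 935
s mask [318. 209.] 0.86 808
s mask [263. 204.] 0.7 1320
s grip [317.7 196.8] 0.88
s grip [265.5 194.4] 0.76
s grip [230.5 173.3] 0.76
s grip [253.1 242.1] 0.64
```

View pics/held.png

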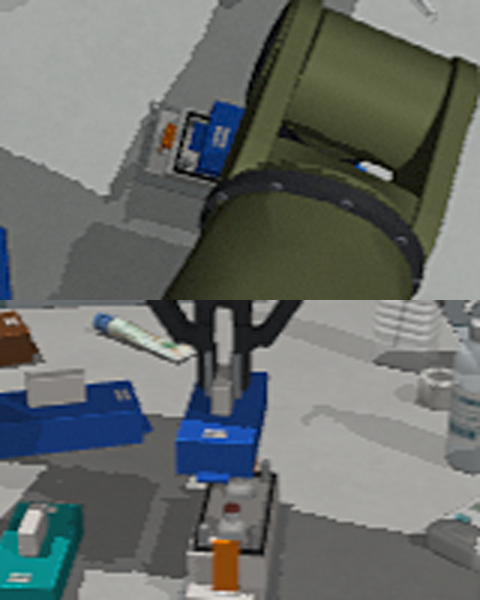

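The cover is held level and the side view shows it about 13 mm left of the bed. The top view is mostly blocked by the arm. I'll refine the seat's lateral position from the hooks in the first pictures.

```bash
python3 - <<'E'
from h import *
s=camera('side');t=camera('top')
yaw=np.radians(-14.3);ux=np.array([np.cos(yaw),np.sin(yaw)]);uy=np.array([-ux[1],ux[0]])
for n,c in(('top',t),('side',s)):
    print(n,'cam pos',np.round(-c['extrinsics'][:3,:3].T@c['extrinsics'][:3,3],3))
    hsv=cv2.cvtColor(cv2.imread(f'pics/{n}0.png'),cv2.COLOR_BGR2HSV)
    m=cv2.inRange(hsv,(5,170,120),(20,255,255))
    k,l,st,ce=cv2.connectedComponentsWithStats(m)
    pts=[]
    for i in range(1,k):
        if st[i,4]>=8 and 300<ce[i][0]<430 and 170<ce[i][1]<280:
            z=.062 if n=='top' else .066-(st[i,3]/2*0.0018)
            P=onplane(c,ce[i],z);pts.append(P);print(st[i],np.round(ce[i],1),'z',round(z,3),np.round(P,4))
    if n=='top' and len(pts)==2:
        d=pts[0]-pts[1];print('mid',sum(pts)/2,'len',np.linalg.norm(d),'yaw',np.degrees(np.arctan2(d[1],d[0]))-90)
P=onplane(s,(321.35,249),.049);print('side seal front mid',P,'seat',P+uy*.061)
# gray threshold seal in side pic
g=cv2.imread('pics/side0.png').max(2);
for r in(226,230,234,238,242,246):print(r,g[r,303:345])
# held cover in side: front lower blue edge
b=s['frame'].astype(int);m=((b[...,0]>b[...,2]+60)&(b[...,0]>b[...,1]+30))
for r in range(196,226,2):
    x=np.nonzero(m[r,285:350])[0]+285;print(r,x[[0,-1]] if len(x) else None,len(x))
S=sense();print(S['position'])
E
```

```text
top cam pos [ 0.371 -0.007  1.081]
[359 191   5   8  21] [360.9 194.6] z 0.062 [ 0.5483 -0.0997]
[413 206   5   7  21] [415.3 209. ] z 0.062 [ 0.5123 -0.2403]
mid [ 0.5303292  -0.16997009] len 0.14512078268037265 yaw -14.355534155973984
side cam pos [ 0.413 -0.987  0.547]
[323 214   7   8  46] [326.2 216.8] z 0.059 [ 0.5471 -0.105 ]
[316 245   8  17 129] [319.7 253.1] z 0.051 [ 0.5104 -0.2548]
side seal front mid [ 0.51665344 -0.23640372] seat [ 0.53172037 -0.17729376]
226 [145 167 165 163 164 163 163 163 164 167 124  54  28  80  94  90  84 156
 185 186 176 175 177 185 187 184 196 204 205 208 213 178  93  53 122 155
 162 162 162 161 161 160]
230 [ 96  96  96  98  98  84  77  77  75  72  43  33 100 117 113 115 102 107
 112 107 105 104 103 101 102 102  84  96 178 206 194 116  35 157 136 144
 164 163 163 165 164 162]
234 [ 77  77  78  75  77  77  77  77  75  45  30  99 114 110 108 186 153 122
 134 133 134 137 186 203 201 201 201 201 204 191 140  63  75  94  89  81
  76 114 102 143 165 162]
238 [ 77  75  77  76  77  76  73 110  77  30 158 185 180 178 178 191 193 154
 150 158 170 178 177 194 202 202 202 203 189 159  90  36 133 123  84  80
  80  78  85 147 123  83]
242 [ 78  77  77  77  76  74 111  77  77  89  83 122 190 168 113 113 140 132
 123 121 122 124 127 109  80  97 116  98 164 128  37 159 140  87  80  80
  81  94  96  95  92 148]
246 [ 76  76  77  76  74 110  80  36 100 102  92  94 106 116 140 146 143 143
 160 152 142 151 175 187 154 104  88  90 101  63  78 118 108  85  80  80
  79  91  97  95  92 147]
196 [289 333] 12
198 [286 333] 21
200 [285 332] 22
202 [285 332] 25
204 [285 332] 35
206 [285 331] 37
208 [285 331] 38
210 [285 330] 27
212 [285 330] 34
214 [304 329] 26
216 [304 329] 26
218 [304 329] 26
220 [304 328] 25
222 [304 328] 25
224 [310 327] 13
[ 0.51914405 -0.18155385  0.1568316 ]
```

```bash
python3 go.py 0.531 -0.171 0.120 -14.35
```

```text
t 5.55 pos [ 0.5191 -0.1816  0.1568] yaw -14.75 F [ 1.2 -0.2 -0. ] gap 0.148 j [-23.  21.  92.   0.  66.  -8.]
dist 0.0401 shift [0.0281 0.1231 0.0439] turn(deg world) 0.4 share -0.0022
```

```bash
python3 -m creep '-1 .028 .02 .044 -.002;-1 .028 .05 .044 -.002;-1 .028 .09 .044 -.002;-1 .028 .123 .044 -.002;-1 .028 .123 .044 -.002' >/dev/null;python3 -m creep '-1 0 0 0 0;-1 0 0 0 0;-1 0 0 0 0;-1 0 0 0 0;-1 0 0 0 0' >/dev/null; python3 go.py 0.531 -0.171 0.12 -14.35
python3 - <<'E'
from h import *
s=camera('side');S=sense();P=S['position']
b=s['frame'].astype(int);m=((b[...,0]>b[...,2]+60)&(b[...,0]>b[...,1]+30))
m[:, :295]=0;m[:,355:]=0;m[:190]=0;m[250:]=0
k,l,st,ce=cv2.connectedComponentsWithStats(m.astype(np.uint8));i=1+np.argmax(st[1:,4]);m=l==i;print(st[i])
yaw=np.radians(-14.4)
B=COVER[:2]
for dz in(-.0366,):
    z=P[2]+dz
    # compare lower half only: weight rows>=r0 where not finger-occluded
    r0=st[i,1]+8
    def cost(p):
        q=sil(s,B,p[0]/100,p[1]/100,yaw,z);return np.abs(q-m)[r0:].sum()
    p0=P[:2]*100
    r=minimize(cost,p0,method='Nelder-Mead',options=dict(initial_simplex=p0+np.array([[0,0],[.8,0],[0,.8]])));
    print('fit',r.x/100,r.fun,'TCP',P,'cost at tcp',cost(p0))
hsv=cv2.cvtColor(s['frame'],cv2.COLOR_BGR2HSV);o=cv2.inRange(hsv,(5,170,120),(20,255,255))
im=s['frame'].copy();v=cv2.resize(im[185:285,270:390],None,fx=6,fy=6,interpolation=cv2.INTER_CUBIC);cv2.imwrite('pics/above.png',v)
E
```

```text
t 6.38 pos [ 0.5298 -0.171   0.1177] yaw -14.41 F [ 0.1 -0.6 -1.4] gap 0.149 j [-22.  25.  93.   0.  62.  -7.]
dist 0.0026 shift [ 0.004  -0.0077  0.0009] turn(deg world) 0.06 share -0.0003
[308 201  29  38 666]
fit [ 0.52888641 -0.17135372] 127.0625 TCP [ 0.52974519 -0.17089111  0.11761063] cost at tcp 135.6875
```

View pics/above.png

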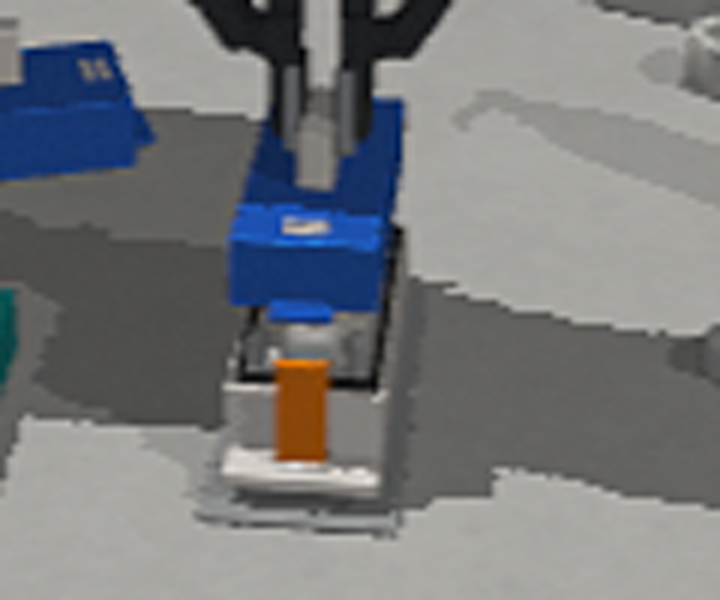

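The cover hangs square over the bed: ear centre at crop column 300, hook centre at 301.5, front seal edge near row 380. I'll compare these with the predicted positions.

```bash
python3 - <<'E'
from h import *
s=camera('side');P=sense()['position'];print(P)
yaw=np.radians(-14.4);R=np.array([[np.cos(yaw),-np.sin(yaw),0],[np.sin(yaw),np.cos(yaw),0],[0,0,1]])
def pc(l,o): return np.round((proj(s,R@np.array(l)+o)[0]+.5-[270,185])*6,1)
o=np.array([P[0],P[1],0]);zb=P[2]-.0366
print('ear bottom L,R (268,331 @row 322)',pc((-.012,-.072,zb),o),pc((.012,-.072,zb),o))
print('cover front bottom corners (229,303)(380,312)',pc((-.028,-.062,zb),o),pc((.028,-.062,zb),o))
print('hook top front (275..328,361)',pc((-.01,-.078,.066),o),pc((.01,-.078,.066),o))
print('seal front outer',pc((-.028,-.062,.049),o),pc((.028,-.062,.049),o))
print('bed front top corners obs (224,382)(386,390)',pc((-.03,-.067,.046),o),pc((.03,-.067,.046),o))
print('plate front corners obs (196,517)(398,534)',pc((-.038,-.09,.004),o),pc((.038,-.09,.004),o))
print('px per mm along local x,y', pc((.001,-.067,.046),o)-pc((0,-.067,.046),o),pc((0,-.066,.046),o)-pc((0,-.067,.046),o))
E
```

```text
[ 0.52971849 -0.17086806  0.11753405]
ear bottom L,R (268,331 @row 322) [267.9 319.5] [332.1 323.8]
cover front bottom corners (229,303)(380,312) [229.3 302.8] [377.6 312.6]
hook top front (275..328,361) [271.3 362.6] [324.7 366.3]
seal front outer [230.4 374.4] [376.3 384.6]
bed front top corners obs (224,382)(386,390) [223.3 387.9] [380.2 399. ]
plate front corners obs (196,517)(398,534) [195.  512.6] [394.2 528. ]
px per mm along local x,y [2.6 0.2] [ 0.3 -1.5]
```

The cover matches a TCP-centred model, and the bed sits about 1.2 mm further along +x, which agrees with (0.531, -0.171). I'll correct for that and descend.

```bash
python3 go.py 0.531 -0.171 0.105 -14.35; python3 -m creep '-1 .006 .01 .001 0;-1 .006 .02 .001 0;-1 .006 .03 .001 0;-1 .006 .037 .001 0;-1 .006 .037 .001 0' >/dev/null; python3 go.py 0.531 -0.171 0.0985 -14.35
```

```text
t 6.48 pos [ 0.5297 -0.1709  0.1175] yaw -14.4 F [-0.  -0.4 -0.3] gap 0.15 j [-22.  25.  93.   0.  62.  -7.]
dist 0.0126 shift [0.004  0.0418 0.0006] turn(deg world) 0.05 share -0.0003
t 6.9 pos [ 0.5313 -0.1709  0.1057] yaw -14.4 F [ 0.  -0.1 -0.8] gap 0.149 j [-22.  26.  93.   0.  61.  -7.]
dist 0.0072 shift [-0.0011  0.0241 -0.0006] turn(deg world) 0.05 share -0.0003
```

```bash
python3 -m creep '-1 -.001 .006 0 0;-1 -.001 .012 0 0;-1 -.001 .017 0 0;-1 -.001 .021 0 0;-1 -.001 .021 0 0' >/dev/null; python3 go.py 0.531 -0.171 0.0985 -14.35
```

```text
t 7.32 pos [ 0.531  -0.1708  0.0992] yaw -14.4 F [-0.2  0.5 -0. ] gap 0.144 j [-22.  26.  94.   0.  60.  -7.]
dist 0.0007 shift [ 0.0001  0.0024 -0.0008] turn(deg world) 0.05 share -0.0003
```

The lower edge is below the pin tops with no contact force, so the cover has gone over the pins. I'll continue in small steps.

```bash
python3 -m creep '-1 0 .003 0 0;-1 0 .006 0 0;-1 0 .009 0 0;-1 0 .011 0 0;-1 0 .011 0 0' >/dev/null; python3 go.py 0.531 -0.171 0.084 -14.35
```

```text
t 7.73 pos [ 0.5311 -0.1708  0.096 ] yaw -14.4 F [0.3 1.3 2.5] gap 0.146 j [-22.  26.  94.   0.  60.  -7.]
dist 0.012 shift [-0.0004  0.0398 -0.0008] turn(deg world) 0.05 share -0.0003
```

```bash
python3 -m creep '-1 0 .003 0 0;-1 0 .005 0 0;-1 0 .008 0 0;-1 0 .010 0 0;-1 0 .010 0 0' >/dev/null; python3 go.py 0.531 -0.171 0.084 -14.35
```

```text
t 8.15 pos [ 0.5313 -0.1709  0.093 ] yaw -14.4 F [0.7 0.2 4.4] gap 0.143 j [-22.  27.  94.   0.  59.  -7.]
dist 0.009 shift [-0.0009  0.0301 -0.0007] turn(deg world) 0.05 share -0.0003
```

As expected: the noses made contact at about 15 mm and the load is rising slowly.

```bash
python3 -m creep '-1 0 .003 0 0;-1 0 .005 0 0;-1 0 .008 0 0;-1 0 .010 0 0;-1 0 .010 0 0' >/dev/null; python3 go.py 0.531 -0.171 0.084 -14.35
```

```text
t 8.57 pos [ 0.5315 -0.171   0.0903] yaw -14.4 F [-0.1  0.3  7.3] gap 0.144 j [-22.  27.  94.   0.  59.  -7.]
dist 0.0063 shift [-0.0017  0.0211 -0.0005] turn(deg world) 0.05 share -0.0003
```

```bash
python3 -m creep '-1 0 .002 0 0;-1 0 .004 0 0;-1 0 .006 0 0;-1 0 .008 0 0;-1 0 .008 0 0' >/dev/null; python3 go.py 0.531 -0.171 0.084 -14.35
```

```text
t 8.98 pos [ 0.5314 -0.1709  0.0876] yaw -14.4 F [0.9 0.7 1.7] gap 0.148 j [-22.  27.  94.   0.  59.  -7.]
dist 0.0036 shift [-0.0012  0.0118 -0.0007] turn(deg world) 0.05 share -0.0003
```

```bash
python3 -m creep '-1 0 .002 0 0;-1 0 .004 0 0;-1 0 .006 0 0;-1 0 .008 0 0;-1 0 .008 0 0' >/dev/null; python3 go.py 0.531 -0.171 0.083 -14.35
```

```text
t 9.4 pos [ 0.5314 -0.1708  0.0852] yaw -14.4 F [0.1 1.5 4.2] gap 0.146 j [-22.  27.  94.   0.  58.  -7.]
dist 0.0022 shift [-0.0012  0.0073 -0.001 ] turn(deg world) 0.05 share -0.0003
```

```bash
python3 -m creep '-1 0 .001 0 0;-1 0 .002 0 0;-1 0 .003 0 0;-1 0 .004 0 0;-1 0 .004 0 0' >/dev/null; python3 go.py 0.531 -0.171 0.082 -14.35
```

```text
t 9.82 pos [ 0.5315 -0.1708  0.0844] yaw -14.4 F [-1.2  1.4  7.3] gap 0.151 j [-22.  27.  94.   0.  58.  -7.]
dist 0.0024 shift [-0.0014  0.0079 -0.001 ] turn(deg world) 0.05 share -0.0003
```

```bash
python3 -m creep '-1 0 .001 0 0;-1 0 .002 0 0;-1 0 .003 0 0;-1 0 .005 0 0;-1 0 .005 0 0' >/dev/null; python3 go.py 0.531 -0.171 0.082 -14.35
```

```text
t 10.23 pos [ 0.5315 -0.1708  0.0833] yaw -14.39 F [-1.7  1.1  8.8] gap 0.147 j [-22.  28.  94.   0.  58.  -7.]
dist 0.0014 shift [-0.0015  0.0042 -0.001 ] turn(deg world) 0.04 share -0.0002
```

```bash
python3 -m creep '-1 0 .001 0 0;-1 0 .002 0 0;-1 0 .003 0 0;-1 0 .004 0 0;-1 0 .004 0 0' >/dev/null; python3 go.py 0.531 -0.171 0.082 -14.35
```

```text
t 10.65 pos [ 0.5315 -0.1709  0.0826] yaw -14.39 F [-2.4  3.3  9.7] gap 0.148 j [-22.  28.  94.   0.  58.  -7.]
dist 0.0008 shift [-0.0015  0.002  -0.0009] turn(deg world) 0.04 share -0.0002
```

```bash
python3 -m creep '-1 0 .001 0 0;-1 0 .002 0 0;-1 0 .003 0 0;-1 0 .005 0 0;-1 0 .005 0 0' >/dev/null; python3 go.py 0.531 -0.171 0.082 -14.35
```

```text
t 11.07 pos [ 0.5315 -0.1709  0.0817] yaw -14.39 F [-4.6  4.  12.4] gap 0.144 j [-22.  28.  94.   0.  58.  -7.]
dist 0.0006 shift [-0.0016 -0.0009 -0.0009] turn(deg world) 0.04 share -0.0002
```

```bash
python3 -m creep '-1 0 .001 0 0;-1 0 .002 0 0;-1 0 .003 0 0;-1 0 .004 0 0;-1 0 .004 0 0' >/dev/null; python3 go.py 0.531 -0.171 0.082 -14.35
```

```text
t 11.48 pos [ 0.5316 -0.1708  0.0813] yaw -14.39 F [-4.3  2.7 13. ] gap 0.152 j [-22.  28.  94.   0.  58.  -7.]
dist 0.0009 shift [-0.0016 -0.0024 -0.001 ] turn(deg world) 0.04 share -0.0002
```

```bash
python3 -m creep '-1 -.001 .001 0 0;-1 -.002 .002 0 0;-1 -.002 .003 0 0;-1 -.002 .005 0 0;-1 -.002 .005 0 0' >/dev/null; python3 go.py 0.531 -0.171 0.082 -14.35
```

```text
t 11.9 pos [ 0.5315 -0.1708  0.0809] yaw -14.38 F [-2.9  3.4 14.6] gap 0.147 j [-22.  28.  94.   0.  58.  -7.]
dist 0.0012 shift [-0.0014 -0.0035 -0.001 ] turn(deg world) 0.03 share -0.0002
```

```bash
python3 -m creep '-1 0 .001 0 0;-1 0 .002 0 0;-1 0 .003 0 0;-1 0 .004 0 0;-1 0 .004 0 0' >/dev/null; python3 go.py 0.531 -0.171 0.082 -14.35
```

```text
t 12.32 pos [ 0.5316 -0.1708  0.0808] yaw -14.38 F [-5.8  2.7 16.9] gap 0.147 j [-22.  28.  94.   0.  58.  -7.]
dist 0.0013 shift [-0.0017 -0.0039 -0.0011] turn(deg world) 0.03 share -0.0002
```

About 17 N, with the computed edge at the bottom of its travel. I'll ease off to the free closed height (TCP about 0.084) and test with a tiny pull.

```bash
python3 -m creep '-1 -.001 -.003 0 0;-1 -.001 -.006 0 0;-1 -.001 -.009 0 0;-1 -.001 -.011 0 0;-1 -.001 -.011 0 0' >/dev/null; python3 go.py 0.531 -0.171 0.084 -14.35
```

```text
t 12.73 pos [ 0.5314 -0.1708  0.0841] yaw -14.38 F [2.4 0.5 1.3] gap 0.146 j [-22.  27.  94.   0.  58.  -7.]
dist 0.0004 shift [-0.001   0.0002 -0.0011] turn(deg world) 0.03 share -0.0002
```

```bash
python3 -m creep '-1 0 -.001 0 0;-1 0 -.002 0 0;-1 0 -.002 0 0;-1 0 -.002 0 0;-1 0 -.002 0 0' >/dev/null; python3 go.py 0.531 -0.171 0.084 -14.35
```

```text
t 13.15 pos [ 0.5313 -0.1707  0.0843] yaw -14.38 F [ 5.1 -0.6 -6.4] gap 0.142 j [-22.  27.  94.   0.  58.  -7.]
dist 0.0005 shift [-0.0006  0.0008 -0.0011] turn(deg world) 0.03 share -0.0002
```

At this height the cover resists the pull by 6 N, where on the way down it pushed back with 7 N, so the hooks hold it. I'll go back to neutral, release and retreat.

```bash
python3 -m creep '-1 -.001 .001 0 0;-1 -.001 .001 0 0;0 -.001 .001 0 0;1 -.001 .001 0 0;1 -.001 .001 0 0' >/dev/null; python3 go.py 0.531 -0.171 0.084 -14.35;python3 -m creep '1 0 0 0 0;1 0 0 0 0;1 0 0 0 0;1 0 -.03 0 0;1 0 -.06 0 0' >/dev/null; python3 go.py 0.531 -0.171 0.25 -14.35
```

```text
t 13.57 pos [ 0.5307 -0.1707  0.084 ] yaw -14.39 F [ 0.5  0.  -0.2] gap 0.568 j [-22.  27.  94.   0.  58.  -7.]
dist 0.0004 shift [ 0.0012 -0.0001 -0.0009] turn(deg world) 0.04 share -0.0002
t 13.98 pos [ 0.5304 -0.1706  0.1025] yaw -14.38 F [-0.8 -0.2 -0. ] gap 1.001 j [-22.  26.  94.   0.  60.  -7.]
dist 0.1476 shift [ 0.0056 -0.4918 -0.    ] turn(deg world) 0.03 share -0.0002
```

```bash
python3 -m creep '1 0 -.13 0 0;1 0 -.26 0 0;1 0 -.4 0 0;1 0 -.5 0 0;1 0 -.5 0 0' >/dev/null; python3 -m creep '1 -.2 0 -.5 0;1 -.2 0 -.6 0;1 -.2 0 -.6 0;1 -.2 0 -.6 0;1 -.2 0 -.6 0' >/dev/null;python3 -m creep '1 0 0 0 0;1 0 0 0 0;1 0 0 0 0;1 0 0 0 0;1 0 0 0 0' >/dev/null; python3 go.py 0.531 -0.171 0.25 -14.35
python3 - <<'E'
from h import *
s=camera('side');t=camera('top')
ims=[cv2.resize(c['frame'][v-40:v+40,u-60:u+60],None,fx=4,fy=4,interpolation=cv2.INTER_CUBIC) for c,(u,v) in((t,(385,200)),(s,(325,235)))]
cv2.imwrite('pics/end.png',np.vstack(ims));cv2.imwrite('pics/endtop.png',t['frame'])
for n,us in(('cover_grip',((385,200),(325,215))),):
    a,b=near(landmark_of(n,t),us[0]),near(landmark_of(n,s),us[1])
    print(a and a['uv'],b and b['uv'])
    if a and b: print(tri([(t,a['uv']),(s,b['uv'])]),'expect z .0885')
E
```

```text
t 15.23 pos [ 0.4264 -0.3324  0.2606] yaw -14.4 F [ 0.5 -0.2 -0.8] gap 0.999 j [-42.  14.  87.   0.  78. -28.]
dist 0.1926 shift [0.2031 0.0389 0.6079] turn(deg world) 0.05 share -0.0003
None [324.5, 223.0]
```

View pics/end.png

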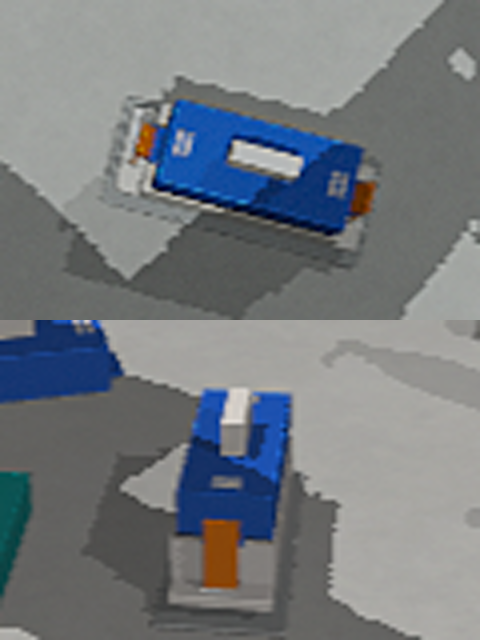

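View pics/endtop.png

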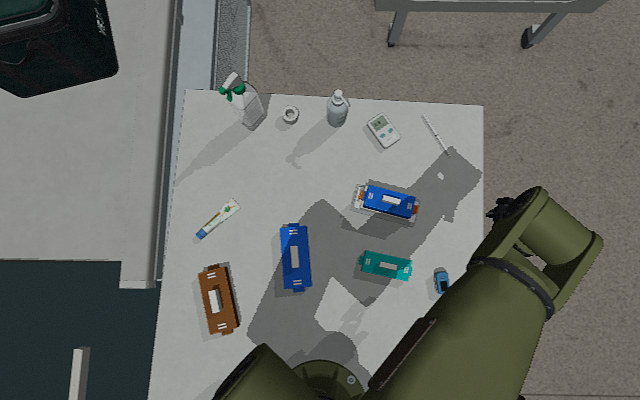

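The pictures show the cover seated between both hooks (top view about (390,201)), with the bystanders where they were. One quick numerical check for level before handing in.

```bash
python3 - <<'E'
from h import *
from scipy.spatial.transform import Rotation as Ro
s=camera('side');t=camera('top');V=[]
for c,(u,v) in((t,(390,201)),(s,(325,225))):
    b=c['frame'].astype(int);m=((b[...,0]>b[...,2]+40)&(b[...,0]>1.5*b[...,1]-5)).astype(np.uint8)
    w=np.zeros_like(m);w[v-25:v+25,u-32:u+32]=1
    k,l,st,ce=cv2.connectedComponentsWithStats(m*w);i=1+np.argmax(st[1:,4])
    h=np.zeros_like(m);cv2.fillPoly(h,cv2.findContours((l==i).astype(np.uint8),0,1)[0],1);V.append((c,h));print(st[i])
B=COVER[0]; hk=[box(-.01,.01,y-.003,y+.003,.02,.066) for y in(-.0755,.0755)]
def img(c,p,S=4):
    R=Ro.from_euler('ZX',[p[3],p[4]],degrees=True).as_matrix();o=np.array(p[:3])/1000
    m=np.zeros((1600,2560),np.uint8);f=lambda P,v:cv2.fillConvexPoly(m,np.round(cv2.convexHull(((proj(c,P)+.5)*S).astype(np.float32))).astype(int),v)
    f(B@R.T+o,1);R0=Ro.from_euler('Z',p[3],degrees=True).as_matrix();g=hk[0]if c is s else None
    if g is not None:f(g@R0.T+[o[0],o[1],0],0)
    return cv2.resize(m.astype(np.float32),(640,400),interpolation=cv2.INTER_AREA)
def cost(p):return sum(np.abs(img(c,p)-h).sum() for c,h in V)
for pitch in(-3,-2,-1,0,1,2,3):
    p0=np.array([531,-171,47.5,-14.4])
    r=minimize(lambda q:cost([*q,pitch]),p0,method='Nelder-Mead',options=dict(initial_simplex=p0+np.vstack([np.zeros(4),np.diag([3,3,3,2])]),maxfev=150))
    print(pitch,np.round(r.x,1),round(r.fun,1))
E
```

```text
[362 185  54  33 962]
[309 212  29  38 695]
-3 [ 531.  -172.2   47.4  -14. ] 259.4
-2 [ 531.6 -171.5   46.5  -13.9] 255.9
-1 [ 531.5 -171.    47.1  -13.8] 256.0
0 [ 531.3 -170.8   46.6  -14.1] 257.7
1 [ 531.5 -171.2   47.6  -14.3] 265.1
2 [ 531.5 -170.5   47.1  -14.2] 280.6
3 [ 531.4 -170.3   47.5  -13.9] 291.0
```

```bash
python3 -c "
from rig import ctrl,sense
print(sense()['time']);print(ctrl.finish_job())"
```

```text
15.5333
the job is handed in; nothing more can be done
None
```

I clicked the small blue cover shut on the carrier, let it go, and handed the job in at 15.5 s, well inside the 38 s limit. The hand-in reports no verdict.

**How it went:** I gripped the cover by its rib, turned it about 30° to line up with the carrier, and lowered it over the four pins without any contact force. The hook load peaked at about 7 N and then fell away. I pressed on to about 17 N, the highest reading at the end of any move, under the 25 N limit. The arm then opened and moved clear.

**Last checks:**
- **Closed:** before release, a small pull met about 6 N of resistance. On the way down, the same height had pushed back with 7 N, so the hooks were holding the cover.
- **Position:** the fit to the final pictures puts the lower edge 46.6–47.5 mm above the table, against 47.5 mm expected. It is centred on the seat within about 1 mm.
- **Hooks and bystanders:** in the final top view both hooks stand upright at the cover's ends. The other things look unmoved.

**Weaker checks:**
- **Level:** the picture fit shows level only roughly. Tilts from −3° to 0° fit about equally well, so level rests mainly on the press force and the closed height.
- **Rib height:** I couldn't measure this with both cameras at the end, because the network did not find the rib in the top picture.
- **Side load:** up to about 6 N of sideways force built up against the pins during the press. It was gone once the grip opened.

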